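# Ready the cold-brew tap and hold the mug for the pour

### The job

Get a mug ready for a pour of cold brew: first open the supply line to the draught tower by turning the red ball-valve lever fully open, then lift the cream mug (not the blue one) out of its well in the wooden stand. Tilt it about 45 degrees and finish still holding it there in the air, its mouth close beneath the tap's spout and centred under it, without touching the tap or tower. Leave the black tap handle shut and do not disturb the blue mug, the jug or the bowl of pine cones.

Things in the scene. Friction and masses are not known exactly. Their poses are not given: they have to be found in the camera images.
- tower: draught tower, steel, fixed: column 76 mm across, 356 mm tall; origin at the centre of its foot, z up, -x its front. In front a drip tray, 85 to 235 mm forward, 140 mm wide, 20 mm tall. On its -y side a supply pipe 21 mm thick, its axis 55 mm up, runs 238 mm along -y from the column axis to a riser into the counter; the brass ball valve on it is up to 38 mm thick, stem upwards
- spout_tip (a point): centre of the spout's open lower end, 16 mm across, pointing down, at (-150, 0, 235) mm in the tower's frame, axes as the tower's. The faucet: a 24 mm thick shank 300 mm up juts from the column to a 32 mm thick upright faucet body, 118 mm forward, 280 to 326 mm up; from its foot the 16 mm thick spout curves forward and down to this tip
- valve_axis (a point): point on the vertical axis of the valve stem, at lever height (100 mm above the counter); fixed to the tower at (0, -125, 100) mm in its frame; axes as the tower's
- valve (a joint): angle of the red valve lever: 0 shut (square across the pipe, pointing to the tower's front, -x), 1.571 fully open at its stop (along the pipe, pointing to the tower's -y); seen from above it opens anticlockwise. It stays where it is left and needs about 0.3 N m.
- valve_grip (a point): middle of the lever's red sleeve, 65 mm from the stem's axis. The sleeve is 65 mm long (30 to 95 mm from the axis), 20 mm wide, 10 mm thick from 95 to 105 mm above the counter, free beneath for 24 mm even over the pipe; its x axis runs along the lever from tip to stem, z up
- tap (a joint): angle of the black tap handle on top of the faucet: 0 shut (upright), grows to 0.6 as it is pulled to the tower's front; the handle is 96 mm tall, its top 423 mm above the counter; leave it at 0
- stand: wooden mug stand, fixed, 130 x 250 x 34 mm; origin at the centre of its underside, long side along its y. Two round wells, 81 mm across and 22 mm deep, centres at y = -60 and +60 mm: one holds the cream mug, the other the blue mug
- mug: cream mug, brown rim, about 0.3 kg, 90 mm tall, 72 mm across at the foot, 81 at the rim; origin at the centre of its underside, 12 mm above the counter in its well; z to the mouth. Strap handle on its -x side, roughly towards the robot, in its xz plane, 14 mm wide (y): outer upright bar 42 to 72 mm above the underside, 9 mm thick, centred 66 mm from the mug's axis, 22 mm gap to the wall
- mug_mouth (a point): centre of the cream mug's mouth in the plane of the rim, 90 mm above its origin; axes as the mug's
- blue_mug: dark blue mug of the same shape and size, origin likewise, in the stand's other well; leave it
- jug: black jug with a copper rim, 125 mm tall, 100 mm across, handle at its +x reaching 84 mm from its axis; origin at the centre of its underside; leave it
- cone_bowl: black bowl of pine cones, 220 mm across, about 80 mm tall; origin at the centre of its underside; leave it
Mind the look-alikes: they are no part of the job. Several things have the shape of the mug; the one meant has the colours described above.

How it is judged:
On the way, in this order (a step that is already met when the one before it is completed fails the run):
1. the supply valve is turned fully open (lever along the pipe) (value of joint valve above 1.4 rad), for 0.2 s.
2. the cream mug is lifted out of its well, clear of the stand (height (world z) of mug above 0.05 m and contact force between mug and stand below 0.2 N and contact force between mug and the fingers above 1 N), for 0.2 s.
At the end, for the whole second after the job is handed in: Valve beyond 1.4 rad, tap shut; mug held still, touching only the gripper, underside over 60 mm up, tilted 34 to 56 degrees, mouth centre within 30 mm sideways and 60 mm in all of the spout tip, tip at most 10 mm inside it. Blue mug, jug, bowl upright, within 30 mm of their places (value of joint valve above 1.4 rad and value of joint tap below 0.15 rad and contact force between mug and the fingers above 1 N and angle between mug's own z axis and vertical between 0.59 and 0.98 rad and horizontal distance between mug_mouth and spout_tip below 0.03 m and z of spout_tip in the frame of mug_mouth above -0.01 m and distance between mug_mouth and spout_tip below 0.06 m and height (world z) of mug above 0.06 m and linear speed of mug below 0.05 m/s and contact force between mug and tower below 0.3 N and contact force between mug and stand below 0.3 N and contact force between mug and blue_mug below 0.3 N and contact force between mug and jug below 0.3 N and contact force between mug and cone_bowl below 0.3 N and angle between each of blue_mug, jug, cone_bowl's own z axis and vertical below 0.35 rad and distance of each of blue_mug, jug, cone_bowl from where it was at the start of the episode below 0.03 m); the arm keeps its last pose, push and grip.
It fails at once if the blue mug is shifted by 30 mm or tipped (distance of blue_mug from where it was at the start of the episode above 0.03 m or angle between blue_mug's own z axis and vertical above 0.35 rad).
It fails at once if the jug is shifted by 30 mm or tipped (distance of jug from where it was at the start of the episode above 0.03 m or angle between jug's own z axis and vertical above 0.35 rad).
It fails at once if the bowl of pine cones is shifted by 30 mm or tipped (distance of cone_bowl from where it was at the start of the episode above 0.03 m or angle between cone_bowl's own z axis and vertical above 0.35 rad).
It fails at once if the tap handle is pulled open (value of joint tap above 0.15 rad).
It fails at once if the mug is knocked against the tap or tower (over 5 N) (contact force between mug and tower above 5 N).
It also fails if it takes over 64 s, if anything falls off the work surface, if the arm or the gripper's body presses on something with over 40 N, if the wrist force passes 120 N, or if a joint passes its speed limit or range.

### The arm

A 7-joint arm with a two-finger parallel gripper is mounted at the origin on the work surface. World frame = base frame: x ahead of the robot, y to its left, z up, the work surface at z = 0. Lengths are in m, angles in rad, forces in N, time in s.
With the tool pointing down it reaches from about 0.4 to 0.85 m from the base axis. Payload 10.4 kg.
Tool frame: the origin (TCP) lies on the centre line of the jaws, within the pads' length; the fingertips stand r.finger_overhang ahead of it and the grasp point (between the pads) lies 5 mm behind it (r.finger_overhang is the distance from the TCP to the fingertips, in m); z points along the fingers, y is the line along which they close (so a half turn about z gives the same grasp; the last joint's range is limited). The gripper opens to 87 mm and grips with 3 to 60 N. Pads are 19 mm wide; open, the fingers measure 117 mm over their backs; the gripper's body (75 mm by 190 mm) begins 51 mm behind the grasp point.
Start: joints at [-1.245, 0.332, -0.065, 1.46, 0.022, 1.35, -0.088], TCP at [0.214, 0.587, 0.237] pointing down, gripper open.
Joint ranges: [-2.6, 2.6], [-0.5, 2.12], [-1.47, 1.34], [0.16, 2.42], [-1.27, 4.41], [0.06, 2.06], [-2.6, 2.6]. Speed limits (rad/s): [2.22, 2.22, 2.79, 2.79, 3.14, 3.14, 3.14].

### API

Orientations are given as a unit quaternion [x, y, z, w].
In Python, from bench import read_state, viewer, r gives the robot as it stands.
- The arm moves only by the tool carry_out, never from a script. Its argument "moves" is a list of rows, each a list of 6 numbers: the shift along the tool's x, y, z in units of 40 mm (1.0 is 40 mm), then the turn, a rotation vector about the tool's x, y, z in units of 8 degrees (1.0 is 8 degrees). A call has 1 to 20 rows; each row shifts and turns the commanded pose from where the row before left it, along the tool's axes as they then stand; what a row does not reach is not made up. A row lasts 1/8 s, in which the tool goes at most 62.5 mm and 10.7 degrees, less where a joint would pass 70% of its speed; a pose out of reach is approached as far as the arm can. A call is refused whole if a number of a shift passes 1 or a number of a turn 1, either way. A call with a gripper value outside its range is refused whole. "fingers" is the finger opening in mm, from 0 to 87, set as the call begins (left out, the last holds). The fingers move at their own pace and stop on an object; "force" is the grip in N (left out, the last holds). Time passes only in rows, so rows that do not move let the fingers close. It gives the time, the measured TCP pose, the force, the opening and the grip force at its end, in the units of the state.
- read_state(): the state, without advancing time (a new reading comes with each control period).
- viewer.camera(name): name is "scene" or "side" or "wrist"; returns a dict with "pixels" (420x560x3 uint8, red, green, blue), "range_z" (420x560 float32, m along the optical axis (not along the pixel's ray), 0 where there is no reading), "fx", "fy", "cx", "cy" (pixels), "xyz" and "orientation" of the camera in the world. Camera axes: x right, y down, z forward; pixel columns grow to the right and rows downward; lengths in m; the calibration is good to about 2 mm. A picture is of the moment at which its call begins.
- r.close_job(): hands the job in; it is judged then, once.
The state is a dict: "time": time; "joint_positions": joint angles; "joint_vel": joint speeds; "joint_torque": joint torques, N m; "ee_pos": TCP position; "eef_rot": TCP orientation; "ft_force": force on the tool from outside, world axes, zero at the start; "torque": the same for the moment, N m; "width": finger opening in m; "grip_force": force on a finger pad.
Only numpy, scipy, OpenCV 4.12 (cv2) and the standard library are available. Lean on these libraries where they do the work, as an engineer would, in place of code of your own. Each camera call takes 0.05 s, during which the arm holds its last target. There are 200 camera calls.

## Working session

There is one attempt and no reset: what is moved stays moved. The work goes in short steps, Python scripts to look and compute and a tool call to move; the robot and the scene stay as the last step left them, time stands still between calls to the robot, and variables do not carry over. Pictures are saved under pics/ and viewed, at most 10 in all, crops included, and the job is handed in when it is done.

Besides the shell and the picture viewer there is one more tool, called as name(argument=value, ...), one argument or row to a line, values as JSON. carry_out: Moves the arm, as the interface text tells. Its arguments: {"type":"object","properties":{"moves":{"type":"array","items":{"type":"array","items":{"type":"number"}}},"fingers":{"type":"number"},"force":{"type":"number"}},"required":["moves"]}

```bash
mkdir -p pics
cat > h.py <<'E'
import numpy as np, cv2
from scipy.spatial.transform import Rotation as R
from bench import read_state, viewer, r
def cam(n):
    c=viewer.camera(n); c['R']=R.from_quat(c['orientation']).as_matrix(); c['t']=np.array(c['xyz']); return c
def cloud(c):
    z=c['range_z']; v,u=np.mgrid[:z.shape[0],:z.shape[1]]
    p=np.stack([(u-c['cx'])/c['fx']*z,(v-c['cy'])/c['fy']*z,z],-1)
    return p@c['R'].T+c['t']
def save(c,n): cv2.imwrite('pics/'+n+'.png',c['pixels'][:,:,::-1])
E
python3 - <<'E'
from h import *
print(r.finger_overhang, read_state())
for n in ['scene','side']:
    c=cam(n); save(c,n+'0'); print(n,c['t'],c['R'][:,2]); np.savez('/tmp/'+n,px=c['pixels'],P=cloud(c),z=c['range_z'])
E
```

```text
0.014 {'time': 0.0, 'joint_positions': array([-1.24458402,  0.33287047, -0.06468898,  1.46093859,  0.02161786,
        1.34991048, -0.08855041]), 'joint_vel': array([-1.69209203e-03,  1.43673951e-03,  3.24213607e-04, -4.72120872e-04,
       -2.92528817e-05,  1.15426947e-03, -2.62600663e-05]), 'joint_torque': array([-1.19335862e-03, -6.23240805e+01,  2.40275235e-02, -3.89913726e+01,
       -6.13514450e-02,  3.94493539e-02,  1.64404619e-04]), 'ee_pos': array([0.21350395, 0.5870082 , 0.23575609]), 'eef_rot': array([ 1.73540997e-01,  9.84826386e-01, -7.10889678e-04, -8.06097072e-05]), 'ft_force': array([-0.68655527,  0.44405239, -0.12177673]), 'torque': array([-0.05529751, -0.00229113, -0.05000276]), 'grip_force': 0.0, 'width': 0.08714263191178975}
scene [0.86357343 0.81190293 0.71552461] [-0.38611857 -0.75452112 -0.5306697 ]
side [-0.05812488  0.94067936  1.45479272] [ 0.33034661 -0.5423734  -0.77246502]
```

View pics/scene0.png

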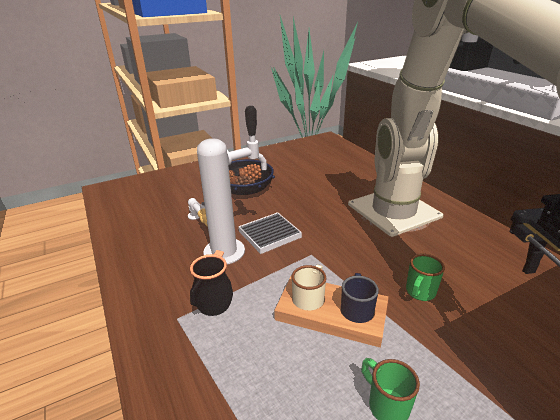

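View pics/side0.png

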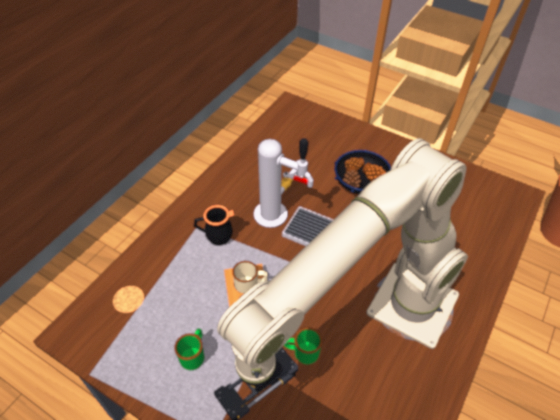

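The scene shows the cream mug at (309,288). The things it could be confused with are the blue mug (359,298) and the green mugs (426,278) and (394,390). The tower is at (217,200) with the tray at (270,232), the jug at (211,285) and the bowl at (245,175). In the side view the red lever is at (302,180) and the cream mug at (246,277), with its handle to the right at (262,275). I choose the cream one with the brown rim.

```bash
cat > m.py <<'E'
from h import *
def circ(p):
    A=np.c_[2*p[:,:2],np.ones(len(p))]; s=np.linalg.lstsq(A,(p[:,:2]**2).sum(1),rcond=None)[0]
    return s[:2],np.sqrt(s[2]+s[:2]@s[:2])
def box(P,u0,v0,u1,v1): return P[v0:v1,u0:u1].reshape(-1,3)
S=np.load('/tmp/scene.npz'); D=np.load('/tmp/side.npz')
P=S['P']; Q=D['P']
for nm,C,b in [('scene',P,(195,130,250,265)),('side',Q,(250,130,295,230))]:
    p=box(C,*b); p=p[(p[:,2]>.1)&(p[:,2]<.25)]; m=np.median(p[:,:2],0); p=p[np.hypot(*(p[:,:2]-m).T)<.06]
    print(nm,'column',circ(p),len(p))
# tray
for nm,C,b in [('scene',P,(235,210,305,255)),('side',Q,(280,205,340,255))]:
    p=box(C,*b); p=p[(p[:,2]>.014)&(p[:,2]<.03)]; print(nm,'tray',cv2.minAreaRect((p[:,:2]*1000).astype(np.float32)),len(p))
# mug rims
for nm,C,b in [('cream',P,(285,260,332,312)),('blue',P,(335,272,382,325)),('creamS',Q,(225,255,275,300))]:
    p=box(C,*b); q=p[(p[:,2]>.096)&(p[:,2]<.107)]; print(nm,circ(q),q[:,2].max(),len(q),q.min(0),q.max(0))
# stand top
for nm,C,b in [('stand',P,(270,270,395,345)),('standS',Q,(215,255,300,345))]:
    p=box(C,*b); q=p[(p[:,2]>.028)&(p[:,2]<.037)]
    print(nm,cv2.minAreaRect((q[:,:2]*1000).astype(np.float32)),len(q))
# red
for nm,d in [('scene',S),('side',D)]:
    px=d['px'].astype(int); m=(px[...,0]>140)&(px[...,1]<70)&(px[...,2]<70); p=d['P'][m]
    k=(p[:,2]>.05)&(p[:,2]<.13); vu=np.argwhere(m)[k]
    print(nm,'red',k.sum(), p[k].mean(0) if k.any() else 0,vu.mean(0) if k.any() else 0, p[k].min(0) if k.any() else 0,p[k].max(0) if k.any() else 0)
# jug/bowl
for nm,C,b in [('jug',P,(185,250,235,320)),('jugS',Q,(190,200,240,245)),('bowl',Q,(330,145,395,195))]:
    p=box(C,*b); q=p[p[:,2]>.06]; print(nm,np.median(q,0),q.min(0),q.max(0))
# spout region high points
for nm,C,b in [('scene',P,(225,140,275,175)),('side',Q,(280,155,318,190))]:
    p=box(C,*b); q=p[(p[:,2]>.225)&(p[:,2]<.34)]
    i=np.argsort(q[:,2]); print(nm,'spout',q[i[:12]].round(3).tolist(),q[i[-3:]].round(3).tolist())
c=lambda im,a,b,x,y:cv2.resize(im[b:y,a:x,::-1],(390,390),interpolation=cv2.INTER_CUBIC)
cv2.imwrite('pics/crop.png',np.hstack([c(S['px'],270,240,400,370),c(D['px'],240,130,330,220)]))
E
python3 m.py
```

```text
scene column (array([ 0.59976358, -0.07127817]), np.float64(0.036898743938480597)) 1307
side column (array([ 0.59781257, -0.06963321]), np.float64(0.03508259062421234)) 624
scene tray ((470.56103515625, -83.560546875), (212.218994140625, 148.4153289794922), 4.89805269241333) 1303
side tray ((470.248291015625, -82.01114654541016), (186.2171173095703, 147.63604736328125), 5.132943153381348) 911
cream (array([0.49737029, 0.24210575]), np.float64(0.03782471425125203)) 0.10648904731221354 288 [0.45599084 0.19999299 0.09600908] [0.53814523 0.28200885 0.10648905]
blue (array([0.41609131, 0.33001439]), np.float64(0.03764184299346393)) 0.10673705608639994 330 [0.37635964 0.28916387 0.09602222] [0.4554465  0.36992505 0.10673706]
creamS (array([0.49081103, 0.2505302 ]), np.float64(0.04138979929677962)) 0.10698105849956874 150 [0.44603106 0.19788221 0.09625363] [0.53464785 0.33315031 0.10698106]
stand ((455.8719787597656, 284.09539794921875), (134.68453979492188, 250.6743927001953), 42.83596420288086) 2510
standS ((421.93963623046875, 294.27337646484375), (155.15780639648438, 336.2413330078125),
[... 575 characters left out ...]
0.452, -0.078, 0.236], [0.45, -0.075, 0.237], [0.455, -0.077, 0.237], [0.445, -0.078, 0.237], [0.454, -0.08, 0.239], [0.449, -0.077, 0.239], [0.457, -0.081, 0.239], [0.459, -0.082, 0.239], [0.453, -0.075, 0.241], [0.458, -0.085, 0.241], [0.446, -0.077, 0.241]] [[0.57, -0.052, 0.335], [0.57, -0.052, 0.338], [0.569, -0.054, 0.34]]
side spout [[0.565, -0.082, 0.225], [0.565, -0.082, 0.23], [0.448, -0.082, 0.233], [0.443, -0.08, 0.238], [0.442, -0.085, 0.238], [0.448, -0.075, 0.239], [0.453, -0.077, 0.239], [0.449, -0.083, 0.241], [0.447, -0.079, 0.241], [0.561, -0.077, 0.242], [0.454, -0.078, 0.243], [0.443, -0.079, 0.244]] [[0.476, -0.075, 0.339], [0.475, -0.08, 0.339], [0.488, -0.078, 0.339]]
```

View pics/crop.png

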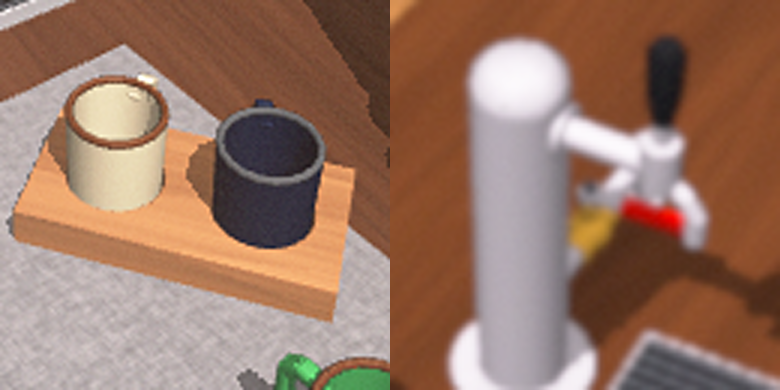

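The crop confirms the cream mug with brown rim (left), its handle at the far side, and the red lever square to the pipe behind the spout. I'll raise the tool, cross above the tap, then turn the fingers along the lever.

carry_out(
  moves=[
    [0,0,-0.9,0,0,0],
    [0,0,-0.9,0,0,0],
    [0,0,-0.9,0,0,0],
    [0,0,-0.9,0,0,0],
    [0,0,-0.9,0,0,0],
    [0,0,-0.9,0,0,0],
    [0,0,-0.9,0,0,0],
    [0,0,-0.4,0,0,0],
    [0,0,0,0,0,0],
  ],
  fingers=0,
)

```text
time: 1.23
ee_pos: [0.2137, 0.5877, 0.5051]
eef_rot: [0.174, 0.985, 0.001, 0.0]
ft_force: [-0.6, -0.5, -0.0]
width: 0.0055
grip_force: 0.0
```

carry_out(
  moves=[
    [-0.9,-0.93,0,0,0,0],
    [-0.9,-0.93,0,0,0,0],
    [-0.9,-0.93,0,0,0,0],
    [-0.9,-0.93,0,0,0,0],
    [-0.9,-0.93,0,0,0,0],
    [-0.9,-0.93,0,0,0,0],
    [-0.9,-0.93,0,0,0,0],
    [-0.9,-0.93,0,0,0,0],
    [-0.9,-0.93,0,0,0,0],
    [-0.9,-0.93,0,0,0,0],
    [-0.9,-0.93,0,0,0,0],
    [-0.9,-0.93,0,0,0,0],
    [-0.9,-0.93,0,0,0,0],
    [-0.9,-0.93,0,0,0,0],
    [-0.9,-0.93,0,0,0,0],
    [-0.9,-0.93,0,0,0,0],
    [0,0,0,0,0,0],
  ],
)

```text
time: 3.35
ee_pos: [0.5514, -0.1728, 0.5015]
eef_rot: [0.177, 0.984, -0.001, -0.002]
ft_force: [-0.3, 0.2, 1.0]
width: 0.0003
grip_force: 0.0
```

carry_out(
  moves=[
    [0,0,0,0,0,0.9],
    [0,0,0,0,0,0.9],
    [0,0,0,0,0,0.9],
    [0,0,0,0,0,0.9],
    [0,0,0,0,0,0.9],
    [0,0,0,0,0,0.9],
    [0,0,0,0,0,0.9],
    [0,0,0,0,0,0.9],
    [0,0,0,0,0,0.9],
    [0,0,0,0,0,0],
  ],
)

```text
time: 4.6
ee_pos: [0.5513, -0.1682, 0.5038]
eef_rot: [0.674, 0.739, 0.0, -0.001]
ft_force: [0.2, 0.0, 0.5]
width: 0.0006
grip_force: 0.0
```

Run:
```python
from h import *
s=read_state(); print(s['joint_positions'].round(2))
ims=[]
for n in ['wrist','side']:
    c=cam(n); P=cloud(c); px=c['pixels'].astype(int); ims.append(c['pixels'][:,:,::-1])
    m=(px[...,0]>120)&(px[...,1]<60)&(px[...,2]<60); p=P[m]; p=p[(p[:,2]>.08)&(p[:,2]<.12)]
    if len(p)>5:
        print(n,len(p),cv2.minAreaRect((p[:,:2]*1000).astype(np.float32)),p.mean(0),cv2.fitLine((p[:,:2]).astype(np.float32),2,0,.01,.01).ravel())
    if n=='wrist': print(c['t'])
cv2.imwrite('pics/w1.png',cv2.resize(np.hstack(ims),(800,300)))
```

```text
[-0.43  0.32  0.96  1.06 -0.27  1.89  0.51]
wrist 368 ((547.4075317382812, -204.19808959960938), (62.82364273071289, 19.52086067199707), 4.9464640617370605) [ 0.54670636 -0.20422222  0.10373926] [ 0.9964222   0.08451508  0.5467064  -0.20422222]
[ 0.54502095 -0.08961535  0.65120483]
side 55 ((547.7439575195312, -202.01556396484375), (50.22832107543945, 27.22046661376953), 12.178570747375488) [ 0.54613402 -0.19857486  0.10293036] [ 0.99661905  0.08216101  0.546134   -0.19857486]
```

View pics/w1.png

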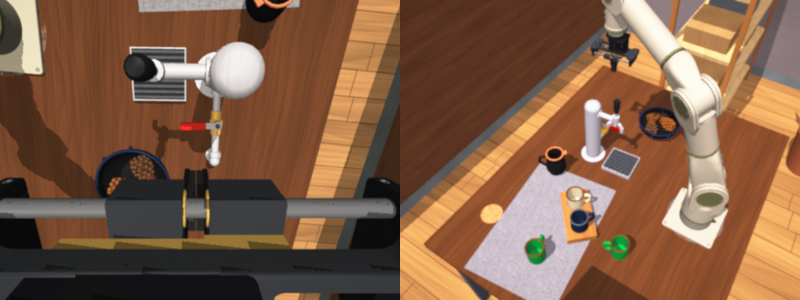

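The left panel (wrist) shows the lever at (190,127), pointing to the tower's front, with the tower yawed about 4.9°. I'll straddle the lever with the jaws, turning the tool a quarter so the camera side faces away from the spout.

carry_out(
  moves=[
    [0,0,0,0,0,0.94],
    [0,0,0,0,0,0.94],
    [0,0,0,0,0,0.94],
    [0,0,0,0,0,0.94],
    [0,0,0,0,0,0.94],
    [0,0,0,0,0,0.94],
    [0,0,0,0,0,0.94],
    [0,0,0,0,0,0.94],
    [0,0,0,0,0,0.94],
    [0,0,0,0,0,0.94],
    [0,0,0,0,0,0.94],
    [0,0,0,0,0,0.94],
    [-0.43,0.82,0,0,0,0],
    [0,0,0,0,0,0],
    [0,0,0,0,0,0],
  ],
  fingers=40,
)

```text
time: 6.58
ee_pos: [0.5373, -0.2027, 0.5044]
eef_rot: [0.999, 0.044, 0.0, -0.0]
ft_force: [-0.0, 0.3, 1.2]
width: 0.0399
grip_force: 0.0
```

carry_out(
  moves=[
    [0,0,0.7,0,0,0],
    [0,0,0.7,0,0,0],
    [0,0,0.7,0,0,0],
    [0,0,0.7,0,0,0],
    [0,0,0.7,0,0,0],
    [0,0,0.7,0,0,0],
    [0,0,0.7,0,0,0],
    [0,0,0.7,0,0,0],
    [0,0,0.7,0,0,0],
    [0,0,0.7,0,0,0],
    [0,0,0.7,0,0,0],
    [0,0,0,0,0,0],
  ],
)

```text
time: 8.07
ee_pos: [0.5367, -0.2015, 0.1949]
eef_rot: [0.999, 0.044, -0.002, -0.001]
ft_force: [0.3, 0.0, 0.1]
width: 0.0401
grip_force: 0.0
```

Run:
```python
from h import *
s=read_state(); print(s['joint_positions'].round(2),s['ee_pos'])
ims=[]
for n in ['wrist','scene']:
    c=cam(n); ims.append(c['pixels'][:,:,::-1])
    P=cloud(c); px=c['pixels'].astype(int)
    m=(px[...,0]>120)&(px[...,1]<60)&(px[...,2]<60); p=P[m]; p=p[(p[:,2]>.08)&(p[:,2]<.12)]
    if len(p)>5: print(n,len(p),cv2.minAreaRect((p[:,:2]*1000).astype(np.float32)),p.mean(0))
cv2.imwrite('pics/w2.png',cv2.resize(np.hstack(ims),(800,300)))
```

```text
[-0.63  0.45  1.18  1.7  -0.43  1.29 -0.84] [ 0.53669608 -0.20152274  0.19492106]
wrist 1739 ((548.2822265625, -204.9954833984375), (62.53683090209961, 19.045473098754883), 6.084640979766846) [ 0.54967052 -0.2050589   0.10396563]
```

View pics/w2.png

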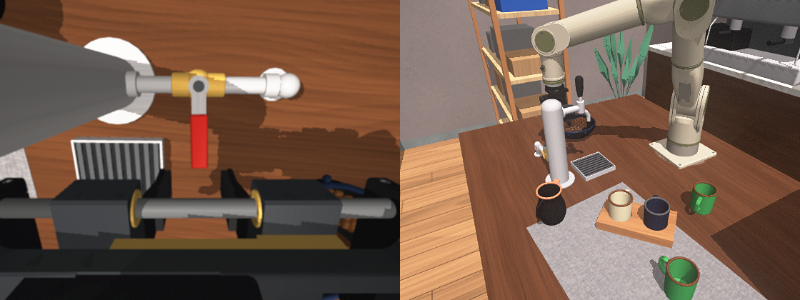

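The lever lies centred between the fingertips (about (200,140)) and the arm is clear of the tap. Going down and turning it.

carry_out(
  moves=[
    [0,0,0.6,0,0,0],
    [0,0,0.6,0,0,0],
    [0,0,0.6,0,0,0],
    [0,0,0.57,0,0,0],
    [0,0,0,0,0,0],
  ],
)

```text
time: 8.8
ee_pos: [0.5373, -0.2026, 0.1018]
eef_rot: [0.999, 0.044, -0.0, -0.0]
ft_force: [0.3, -0.8, -0.8]
width: 0.0399
grip_force: 0.0
```

carry_out(
  moves=[
    [0,0,0,0,0,0],
    [0,0,0,0,0,0],
    [0.016,0.245,0,0,0,-0.94],
    [0.016,0.245,0,0,0,-0.94],
    [0.016,0.245,0,0,0,-0.94],
    [0.016,0.245,0,0,0,-0.94],
    [0.016,0.245,0,0,0,-0.94],
    [0.016,0.245,0,0,0,-0.94],
    [0.016,0.245,0,0,0,-0.94],
    [0.016,0.245,0,0,0,-0.94],
    [0.016,0.245,0,0,0,-0.94],
    [0.016,0.245,0,0,0,-0.94],
    [0.016,0.245,0,0,0,-0.94],
    [0.016,0.245,0,0,0,-0.94],
    [0,0,0,0,0,0],
  ],
  fingers=25,
)

```text
time: 10.68
ee_pos: [0.6178, -0.2709, 0.1018]
eef_rot: [0.674, 0.739, -0.0, -0.001]
ft_force: [-3.0, 2.1, -0.1]
width: 0.0255
grip_force: 1.8
```

Run:
```python
from h import *
s=read_state(); print(s['joint_positions'].round(2),s['ee_pos'],s['ft_force'],R.from_quat(s['eef_rot']).as_matrix().round(3))
c=cam('wrist'); P=cloud(c); px=c['pixels'].astype(int)
m=(px[...,0]>120)&(px[...,1]<60)&(px[...,2]<60); p=P[m]; p=p[(p[:,2]>.08)&(p[:,2]<.12)]
if len(p)>5: print(len(p),cv2.minAreaRect((p[:,:2]*1000).astype(np.float32)),p.mean(0),cv2.fitLine((p[:,:2]).astype(np.float32),2,0,.01,.01).ravel())
```

```text
[-0.11  0.61  0.65  1.5  -0.39  1.17  0.7 ] [ 0.61782834 -0.27089816  0.10181948] [-3.03562301  2.0927848  -0.09096966] [[-0.093  0.996 -0.002]
 [ 0.996  0.093  0.001]
 [ 0.001 -0.002 -1.   ]]
3176 ((614.5805053710938, -253.3916015625), (19.585630416870117, 50.12217330932617), 4.406493663787842) [ 0.61468075 -0.25226419  0.10396087] [ 0.0569764  -0.99837554  0.61468077 -0.2522642 ]
```

carry_out(
  moves=[
    [0,0.08,0,0,0,0],
    [0,0,0,0,0,0],
    [0,0,0,0,0,0],
    [0,-0.08,0,0,0,0],
  ],
)

```text
time: 11.22
ee_pos: [0.6177, -0.2712, 0.102]
eef_rot: [0.674, 0.738, -0.0, -0.001]
ft_force: [-0.9, -0.1, -0.5]
width: 0.025
grip_force: 0.0
```

carry_out(
  moves=[
    [0,0,0,0,0,0],
    [0,0,0,0,0,0],
    [0,0,-0.6,0,0,0],
    [0,0,-0.9,0,0,0],
    [0,0,-0.9,0,0,0],
    [0,0,-0.9,0,0,0],
    [0,0,-0.9,0,0,0],
    [0,0,-0.9,0,0,0],
    [0,0,-0.9,0,0,0],
    [0,0,-0.9,0,0,0],
    [0,0,-0.9,0,0,0],
    [0,0,-0.9,0,0,0],
    [0,0,-0.9,0,0,0],
    [0,0,-0.6,0,0,0],
    [0,0,0,0,0,0],
  ],
  fingers=40,
)

```text
time: 13.1
ee_pos: [0.6189, -0.2717, 0.5113]
eef_rot: [0.674, 0.739, 0.0, 0.002]
ft_force: [-0.3, -0.1, -0.9]
width: 0.0402
grip_force: 0.0
```

Run:
```python
from h import *
s=read_state(); print(s['joint_positions'].round(2),s['ee_pos'],s['ft_force'])
c=cam('wrist'); P=cloud(c); px=c['pixels'].astype(int)
m=(px[...,0]>120)&(px[...,1]<60)&(px[...,2]<60); p=P[m]; p=p[(p[:,2]>.08)&(p[:,2]<.12)]
if len(p)>5: print(len(p),p.mean(0),cv2.fitLine((p[:,:2]).astype(np.float32),2,0,.01,.01).ravel())
# mug handle: scene + side clouds around cream mug
for n in ['scene','side']:
    c=cam(n); P=cloud(c).reshape(-1,3); px=c['pixels'].reshape(-1,3).astype(int)
    ctr=np.array([.4974,.2421]); d=np.hypot(*(P[:,:2]-ctr).T)
    q=P[(d>.05)&(d<.078)&(P[:,2]>.05)&(P[:,2]<.1)&(px.sum(1)>250)&(px[:,0]-px[:,2]<90)]
    print(n,len(q),q.round(3)[::max(1,len(q)//14)].tolist(), q.mean(0) if len(q) else 0)
```

```text
[ 0.06  0.58  0.72  0.64 -0.41  2.01  0.6 ] [ 0.61885009 -0.2717082   0.51125619] [-0.29464618 -0.0639296  -0.9153811 ]
255 [ 0.61544279 -0.261332    0.10393545] [ 0.05648604 -0.9984034   0.6154428  -0.261332  ]
scene 18 [[0.454, 0.207, 0.095], [0.452, 0.209, 0.095], [0.448, 0.207, 0.092], [0.446, 0.209, 0.092], [0.442, 0.207, 0.09], [0.438, 0.206, 0.087], [0.455, 0.209, 0.092], [0.452, 0.209, 0.092], [0.45, 0.211, 0.093], [0.448, 0.212, 0.093], [0.446, 0.213, 0.092], [0.441, 0.21, 0.088], [0.436, 0.207, 0.084], [0.451, 0.216, 0.093], [0.448, 0.216, 0.092], [0.443, 0.213, 0.088], [0.436, 0.208, 0.081], [0.442, 0.212, 0.083]] [0.44585153 0.21018274 0.08999711]
side 50 [[0.458, 0.21, 0.093], [0.449, 0.206, 0.095], [0.451, 0.209, 0.091], [0.443, 0.203, 0.091], [0.448, 0.212, 0.092], [0.442, 0.204, 0.087], [0.45, 0.216, 0.09], [0.44, 0.214, 0.095], [0.446, 0.21, 0.08], [0.437, 0.207, 0.082], [0.436, 0.208, 0.079], [0.44, 0.208, 0.07], [0.445, 0.207, 0.059], [0.45, 0.211, 0.053], [0.435, 0.21, 0.065], [0.442, 0.212, 0.056], [0.449, 0.219, 0.054]] [0.44423927 0.20957324 0.07787608]
```

carry_out(
  moves=[
    [0.88,-0.237,0,0,0,0],
    [0.88,-0.237,0,0,0,0],
    [0.88,-0.237,0,0,0,0],
    [0.88,-0.237,0,0,0,0],
    [0.88,-0.237,0,0,0,0],
    [0.88,-0.237,0,0,0,0],
    [0.88,-0.237,0,0,0,0],
    [0.88,-0.237,0,0,0,0],
    [0.88,-0.237,0,0,0,0],
    [0.88,-0.237,0,0,0,0],
    [0.88,-0.237,0,0,0,0],
    [0.88,-0.237,0,0,0,0],
    [0.88,-0.237,0,0,0,0],
    [0.88,-0.237,0,0,0,0],
    [0,0,0,0,0,0],
  ],
)

```text
time: 15.12
ee_pos: [0.44, 0.2106, 0.5081]
eef_rot: [0.672, 0.741, -0.001, -0.0]
ft_force: [-0.6, -0.6, 0.3]
width: 0.0399
grip_force: 0.0
```

carry_out(
  moves=[
    [0,0,0,0,0,-0.97],
    [0,0,0,0,0,-0.97],
    [0,0,0,0,0,-0.97],
    [0,0,0,0,0,-0.97],
    [0,0,0,0,0,-0.97],
    [0,0,0,0,0,-0.97],
    [0,0,0,0,0,-0.97],
    [0,0,0,0,0,-0.97],
    [0,0,0,0,0,-0.97],
    [0,0,0,0,0,-0.97],
    [0,0,0,0,0,-0.97],
    [0,0,0,0,0,-0.97],
    [0,0,0,0,0,-0.97],
    [0,0,0,0,0,-0.97],
    [0,0,0,0,0,-0.97],
    [0,0,0,0,0,0],
  ],
)

```text
time: 17.12
ee_pos: [0.4417, 0.2069, 0.5092]
eef_rot: [-0.272, 0.962, -0.0, -0.0]
ft_force: [0.2, -0.7, -0.7]
width: 0.0402
grip_force: 0.0
```

carry_out(
  moves=[
    [0,0,0.9,0,0,0],
    [0,0,0.9,0,0,0],
    [0,0,0.9,0,0,0],
    [0,0,0.9,0,0,0],
    [0,0,0.9,0,0,0],
    [0,0,0.9,0,0,0],
    [0,0,0,0,0,0],
  ],
)

```text
time: 18.0
ee_pos: [0.4404, 0.2065, 0.2916]
eef_rot: [-0.271, 0.963, -0.001, -0.002]
ft_force: [0.2, 0.3, 0.6]
width: 0.0398
grip_force: 0.0
```

Run:
```python
from h import *
s=read_state(); print(s['joint_positions'].round(2),s['ee_pos'],R.from_quat(s['eef_rot']).as_matrix().round(3))
c=cam('wrist'); save(c,'w3'); P=cloud(c).reshape(-1,3); np.savez('/tmp/w3',P=cloud(c),px=c['pixels'])
ctr=np.array([.4974,.2421]); d=np.hypot(*(P[:,:2]-ctr).T)
q=P[(d>.046)&(d<.075)&(P[:,2]>.06)&(P[:,2]<.1)]; print('handle',len(q),q.mean(0) if len(q) else 0,cv2.minAreaRect((q[:,:2]*1000).astype(np.float32)))
q=P[(d<.05)&(P[:,2]>.099)&(P[:,2]<.11)]; A=np.c_[2*q[:,:2],np.ones(len(q))]; print('rim',len(q),np.linalg.lstsq(A,(q[:,:2]**2).sum(1),rcond=None)[0],q[:,2].mean())
```

```text
[-0.91 -0.01  0.38  1.74  0.01  1.42  1.58] [0.44041083 0.20654467 0.29156375] [[-0.853 -0.522 -0.004]
 [-0.522  0.853 -0.003]
 [ 0.005 -0.    -1.   ]]
handle 323 [0.44707638 0.20616222 0.08768941] ((448.9083557128906, 207.22183227539062), (27.817493438720703, 13.899309158325195), 34.5673713684082)
rim 1021 [ 0.49523374  0.23840685 -0.30068474] 0.1027744443488757
```

View pics/w3.png

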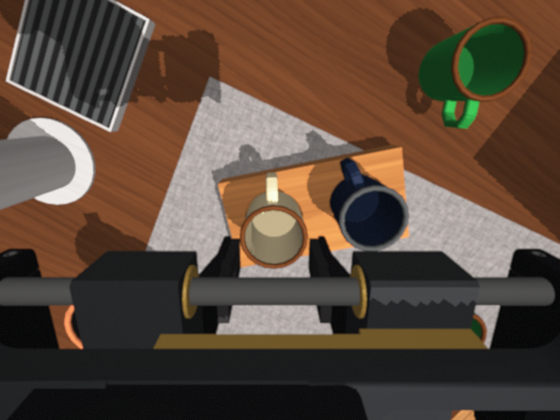

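The wrist view shows the cream mug at (273,235) with its handle at (272,190) pointing toward the robot, azimuth about 214°. It needs a small yaw and sideways correction, then down over the bar.

carry_out(
  moves=[
    [0.02,-0.09,0,0,0,-0.3],
    [0,0,0.8,0,0,0],
    [0,0,0.8,0,0,0],
    [0,0,0.8,0,0,0],
    [0,0,0.8,0,0,0],
    [0,0,0,0,0,0],
  ],
)

```text
time: 18.8
ee_pos: [0.4426, 0.2039, 0.1657]
eef_rot: [-0.292, 0.956, -0.0, -0.001]
ft_force: [-0.3, -0.3, 1.7]
width: 0.0395
grip_force: 0.0
```

Run:
```python
from h import *
s=read_state(); print(s['ee_pos'],R.from_quat(s['eef_rot']).as_matrix().round(3)[:,1])
c=cam('wrist'); save(c,'w4'); P=cloud(c).reshape(-1,3)
ctr=np.array([.4955,.239]); d=np.hypot(*(P[:,:2]-ctr).T)
q=P[(d>.046)&(d<.075)&(P[:,2]>.06)&(P[:,2]<.1)]; print('handle',len(q),q.mean(0) if len(q) else 0,cv2.minAreaRect((q[:,:2]*1000).astype(np.float32)))
```

```text
[0.44259713 0.20387918 0.16568194] [-0.558  0.83  -0.   ]
handle 707 [0.44559616 0.20497953 0.08656468] ((447.63812255859375, 206.28387451171875), (24.485586166381836, 13.82347297668457), 33.556304931640625)
```

View pics/w4.png

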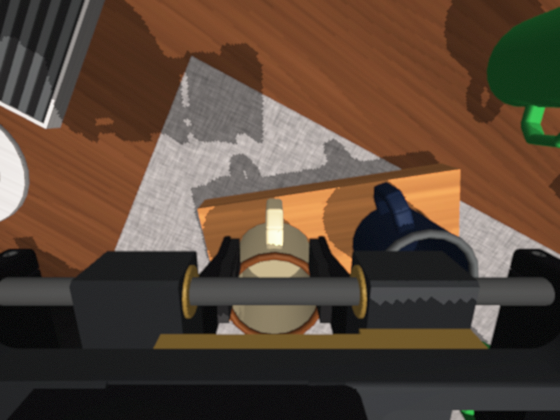

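The handle at (274,215) is midway between the fingers (230 and 320), so I'll descend and grip.

carry_out(
  moves=[
    [0.03,0,0.5,0,0,0],
    [0,0,0.5,0,0,0],
    [0,0,0.5,0,0,0],
    [0,0,0.5,0,0,0],
    [0,0,0.5,0,0,0],
    [0,0,0,0,0,0],
  ],
)

```text
time: 19.6
ee_pos: [0.4425, 0.2039, 0.0668]
eef_rot: [-0.292, 0.956, 0.0, 0.0]
ft_force: [0.8, -0.5, 0.4]
width: 0.04
grip_force: 0.0
```

carry_out(
  moves=[
    [0,0,0,0,0,0],
    [0,0,0,0,0,0],
    [0,0,0,0,0,0],
    [0,0,0,0,0,0],
    [0,0,0,0,0,0],
    [0,0,0,0,0,0],
  ],
  fingers=0,
  force=60,
)

```text
time: 20.35
ee_pos: [0.4421, 0.2036, 0.0662]
eef_rot: [-0.292, 0.956, 0.0, 0.0]
ft_force: [-1.9, -0.7, 6.0]
width: 0.0133
grip_force: 60.0
```

carry_out(
  moves=[
    [0,0,-0.2,0,0,0],
    [0,0,-0.3,0,0,0],
    [0,0,-0.3,0,0,0],
    [0,0,-0.4,0,0,0],
    [0,0,-0.4,0,0,0],
    [0,0,-0.4,0,0,0],
    [0,0,-0.4,0,0,0],
    [0,0,-0.4,0,0,0],
    [0,0,-0.4,0,0,0],
    [0,0,-0.4,0,0,0],
    [0,0,0,0,0,0],
    [0,0,0,0,0,0],
  ],
)

```text
time: 21.85
ee_pos: [0.4416, 0.2033, 0.2093]
eef_rot: [-0.293, 0.956, -0.0, -0.0]
ft_force: [-0.1, 0.1, -3.7]
width: 0.0131
grip_force: 60.0
```

```bash
cat > mug.py <<'E'
from h import *
def mug(n='scene'):
    """brown rim ring by colour -> plane fit, circle centre; returns centre, normal"""
    c=cam(n); P=cloud(c); hsv=cv2.cvtColor(c['pixels'],cv2.COLOR_RGB2HSV).astype(int)
    s=read_state(); T=np.array(s['ee_pos']); d=np.linalg.norm(P-T,axis=-1)
    px=c['pixels'].astype(int)
    brown=(px[...,0]-px[...,2]>25)&(px[...,0]<170)&(hsv[...,1]>90)&(d<.13)&(c['range_z']>0)
    cream=(px[...,0]>120)&(px[...,0]-px[...,2]>15)&(hsv[...,1]<95)&(d<.16)
    return c,P[brown],P[cream],brown
if __name__=='__main__':
    s=read_state(); print(s['joint_positions'].round(2),s['ee_pos'],s['width'])
    for n in ['scene','side']:
        c,b,cr,m=mug(n); save(c,'mug_'+n+'%d'%(s['time']*100))
        if len(b)<20: print(n,len(b)); continue
        k=b; 
        for _ in range(4):
            ctr=k.mean(0); U,S,V=np.linalg.svd(k-ctr); nrm=V[2]*np.sign(V[2][2]); e=abs((b-ctr)@nrm); k=b[e<.006]
        q=(k-ctr)@V[:2].T; A=np.c_[2*q,np.ones(len(q))]; f=np.linalg.lstsq(A,(q**2).sum(1),rcond=None)[0]
        print(n,len(b),len(k),'mouth',(ctr+f[:2]@V[:2]).round(4),'r',np.sqrt(f[2]+f[:2]@f[:2]).round(4),'n',nrm.round(3))
    M=R.from_quat(s['eef_rot']).as_matrix(); print('pred mouth if rigid',s['ee_pos']+M@[-.066,0,-.038],'n',-M[:,2])
E
python3 mug.py; cp pics/mug_scene*.png pics/lift.png
```

```text
[-0.9   0.03  0.39  1.87 -0.01  1.24  1.65] [0.44156362 0.20332585 0.20929324] 0.013094786258409116
scene 361 87 mouth [0.4683 0.2271 0.2656] r 0.0623 n [0.33  0.205 0.921]
side 165 81 mouth [0.4587 0.2328 0.2643] r 0.0714 n [0.277 0.14  0.951]
pred mouth if rigid [0.49629091 0.24026049 0.24725053] n [5.95767043e-04 2.73715299e-04 9.99999785e-01]
```

View pics/lift.png

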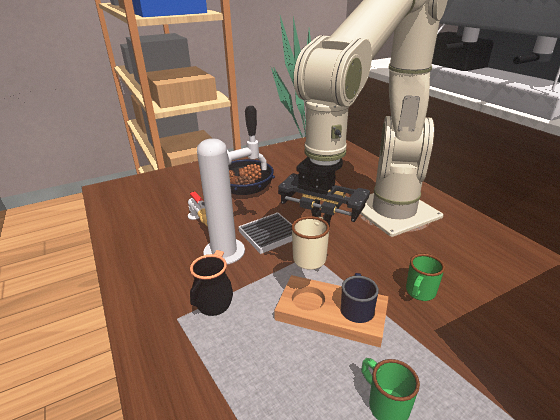

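The cream mug hangs upright in the gripper at (310,243), clear of the stand, and the other things are undisturbed. I'll turn its handle to the tower's left side, then tilt.

carry_out(
  moves=[
    [0,0,0,0,0,0.3],
    [0,0,0,0,0,0.6],
    [0,0,0,0,0,0.8],
    [0,0,0,0,0,0.8],
    [0,0,0,0,0,0.8],
    [0,0,0,0,0,0.8],
    [0,0,0,0,0,0.8],
    [0,0,0,0,0,0.8],
    [0,0,0,0,0,0.8],
    [0,0,0,0,0,0.8],
    [0,0,0,0,0,0.8],
    [0,0,0,0,0,0.8],
    [0,0,0,0,0,0.8],
    [0,0,0,0,0,0.8],
    [0,0,0,0,0,0.8],
    [0,0,0,0,0,0.8],
    [0,0,0,0,0,0.8],
    [0,0,0,0,0,0.8],
    [0,0,0,0,0,0.8],
    [0,0,0,0,0,0.8],
  ],
)

```text
time: 24.45
ee_pos: [0.4417, 0.2034, 0.2093]
eef_rot: [0.698, 0.716, -0.0, -0.0]
ft_force: [0.2, 0.0, -3.9]
width: 0.0138
grip_force: 60.0
```

carry_out(
  moves=[
    [0,0,0,0,0,0.2],
    [0,0,0,0,-0.3,0],
    [0,0,0,0,-0.5,0],
    [0,0,0,0,-0.6,0],
    [0,0,0,0,-0.6,0],
    [0,0,0,0,-0.6,0],
    [0,0,0,0,-0.6,0],
    [0,0,0,0,-0.6,0],
    [0,0,0,0,-0.6,0],
    [0,0,0,0,-0.6,0],
    [0,0,0,0,-0.6,0],
    [0,0,0,0,0,0],
    [0,0,0,0,0,0],
  ],
)

```text
time: 26.08
ee_pos: [0.4421, 0.2036, 0.2098]
eef_rot: [0.654, 0.654, -0.269, 0.269]
ft_force: [-0.1, -0.3, -3.8]
width: 0.0135
grip_force: 60.0
```

```bash
cat > plan.py <<'E'
from h import *
s=read_state(); M=R.from_quat(s['eef_rot']).as_matrix(); T=np.array(s['ee_pos'])
print(s['time'],s['joint_positions'].round(2),T.round(4),M.round(3).tolist(),s['width'])
tilt=np.degrees(np.arccos(-M[2,2])); mouth=T+M@[-.066,0,-.038]
tip=np.array([.450,-.081,.235])
print('tilt',tilt,'mouth',mouth.round(4),'tip-mouth',(tip-mouth).round(4))
for g in (.055,.03): print(g,'units',((tip-[0,0,g]-mouth)@M/.04).round(2))
E
python3 plan.py
```

```text
26.075 [-1.14  0.44  0.36  1.63  0.39  1.68 -0.84] [0.4421 0.2036 0.2098] [[-0.0, 1.0, 0.001], [0.711, 0.001, -0.703], [-0.703, 0.0, -0.711]] 0.01354543777034935
tilt 44.706996044712746 mouth [0.4421 0.1835 0.2833] tip-mouth [ 0.0079 -0.2645 -0.0483]
0.055 units [-2.88  0.19  6.49]
0.03 units [-3.32  0.19  6.04]
```

carry_out(
  moves=[
    [0.45,0.05,0.46,0,0,0],
    [0.45,0.05,0.46,0,0,0],
    [0.45,0.05,0.46,0,0,0],
    [0.46,0.04,0.45,0,0,0],
    [-0.4,0,0.4,0,0,0],
    [-0.5,0,0.5,0,0,0],
    [-0.5,0,0.5,0,0,0],
    [-0.5,0,0.5,0,0,0],
    [-0.5,0,0.5,0,0,0],
    [-0.5,0,0.5,0,0,0],
    [-0.5,0,0.5,0,0,0],
    [-0.4,0,0.4,0,0,0],
    [0,0,0,0,0,0],
    [0,0,0,0,0,0],
  ],
)

```text
time: 27.82
ee_pos: [0.4497, -0.0112, 0.106]
eef_rot: [0.654, 0.654, -0.269, 0.269]
ft_force: [0.8, -0.7, -3.9]
width: 0.0135
grip_force: 60.0
```

```bash
python3 plan.py; python3 mug.py
python3 - <<'E'
import cv2,glob,os,numpy as np
a,b=[max(glob.glob('pics/mug_%s*'%n),key=os.path.getmtime) for n in('scene','side')]
A=cv2.imread(a)[90:300,150:430];B=cv2.imread(b)[120:330,200:480]
cv2.imwrite('pics/near.png',np.hstack([cv2.resize(x,(400,300),interpolation=cv2.INTER_CUBIC) for x in(A,B)]))
E
```

```text
27.825 [-0.97  0.35  0.46  2.02  0.54  1.27 -0.78] [ 0.4497 -0.0112  0.106 ] [[-0.0, 1.0, 0.001], [0.71, 0.001, -0.704], [-0.704, 0.0, -0.71]] 0.013536372406538854
tilt 44.74560300786817 mouth [ 0.4497 -0.0313  0.1795] tip-mouth [ 0.0003 -0.0497  0.0555]
0.055 units [-0.89  0.01  0.86]
0.03 units [-1.33  0.01  0.42]
[-0.97  0.35  0.46  2.02  0.54  1.27 -0.78] [ 0.44969885 -0.01121596  0.10601594] 0.013536372406538854
scene 823 143 mouth [ 0.4485 -0.0027  0.0873] r 0.0986 n [-0.007  0.965  0.262]
side 523 486 mouth [ 4.435e-01  1.910e-02 -1.000e-04] r 0.0406 n [ 0.008 -0.044  0.999]
pred mouth if rigid [ 0.44968734 -0.03134129  0.1794664 ] n [-0.0008197   0.70395974  0.7102394 ]
```

View pics/near.png

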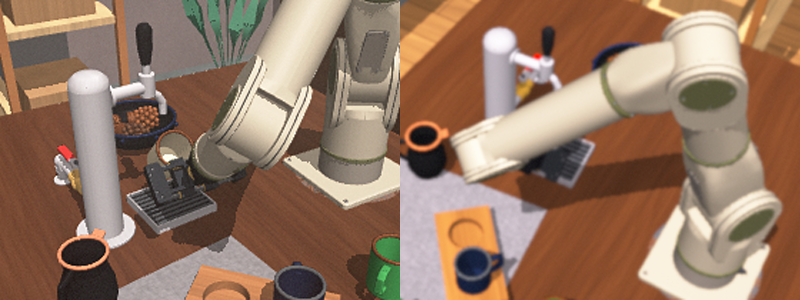

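The left panel shows the tilted mug's rim at (170,140) behind the gripper, just short of the spout at (160,100) and clear of it; jug and blue mug are in place. I'll check the visible rim against the predicted circle, including where the spout tip lies.

```bash
cat > chk.py <<'E'
from h import *
from scipy.optimize import least_squares
s=read_state(); M=R.from_quat(s['eef_rot']).as_matrix(); T=np.array(s['ee_pos']); mouth=T+M@[-.066,0,-.038]
c=cam('scene'); P=cloud(c); px=c['pixels'].astype(int)
d=np.linalg.norm(P-mouth,axis=-1)
k=(d<.07)&(px[...,0]-px[...,2]>30)&(px[...,0]<175)&(P[...,2]>.12)
q=P[k]; L=(q-mouth)@M  # tool axes
L=L[(np.hypot(L[:,0],L[:,1])>.034)&(np.hypot(L[:,0],L[:,1])<.048)&(abs(L[:,2])<.012)]
print(len(q),len(L),'radius err',(np.hypot(L[:,0],L[:,1])-.039).mean().round(4),'plane off',L[:,2].mean().round(4))
if len(L)>20:
    A=np.c_[L[:,:2],np.ones(len(L))]; f=np.linalg.lstsq(A,L[:,2],rcond=None)[0]; print('slopes deg',np.degrees(f[:2]).round(1),f[2].round(4),'arc',np.degrees(np.arctan2(L[:,1],L[:,0])).round()[::max(1,len(L)//8)])
a=(px.min(-1)>110)&(px.max(-1)-px.min(-1)<25)&(P[...,2]>.22)&(P[...,2]<.25)&(np.hypot(P[...,0]-.45,P[...,1]+.081)<.03)
p=P[a]
if len(p): print('spout near tip',len(p),p.mean(0).round(4),p.min(0).round(4),p.max(0).round(4))
E
python3 chk.py
```

```text
271 95 radius err -0.0017 plane off 0.0012
slopes deg [ 3.7 -0.6] 0.0021 arc [-178. -177. -133.  141. -101.  116.  101.   84.   63.]
spout near tip 25 [ 0.4521 -0.0776  0.243 ] [ 0.4442 -0.0855  0.2355] [ 0.4575 -0.0728  0.2495]
```

carry_out(
  moves=[
    [-0.3,0,0.3,0,0,0],
    [-0.3,0,0.3,0,0,0],
    [-0.3,0.01,0.29,0,0,0],
    [-0.15,0,-0.15,0,0,0],
    [-0.15,0,-0.15,0,0,0],
    [-0.14,0,-0.14,0,0,0],
    [0,0,0,0,0,0],
    [0,0,0,0,0,0],
    [0,0,0,0,0,0],
    [0,0,0,0,0,0],
  ],
)

```text
time: 29.22
ee_pos: [0.4498, -0.0625, 0.1309]
eef_rot: [0.654, 0.654, -0.27, 0.269]
ft_force: [0.1, -0.4, -4.0]
width: 0.0136
grip_force: 60.0
```

```bash
python3 plan.py; python3 chk.py
python3 - <<'E'
from h import *
ims=[]
for n in ['scene','wrist']:
    c=cam(n); ims.append(c['pixels'][:,:,::-1])
    if n=='scene':
        P=cloud(c); px=c['pixels'].astype(int); m=(px[...,0]>140)&(px[...,1]<70)&(px[...,2]<70); p=P[m]; p=p[(p[:,2]>.08)&(p[:,2]<.12)]; print('lever',p.mean(0) if len(p) else 0)
cv2.imwrite('pics/end.png',np.hstack([cv2.resize(ims[0][80:260,160:400],(400,300),interpolation=cv2.INTER_CUBIC),cv2.resize(ims[1],(400,300))]))
E
```

```text
29.225 [-0.93  0.27  0.51  2.06  0.61  1.26 -0.72] [ 0.4498 -0.0625  0.1309] [[-0.0, 1.0, 0.0], [0.709, 0.0, -0.705], [-0.705, -0.0, -0.709]] 0.013600092044674418
tilt 44.812352548191 mouth [ 0.4498 -0.0825  0.2043] tip-mouth [0.0002 0.0015 0.0307]
0.055 units [0.46 0.   0.41]
0.03 units [ 0.01  0.   -0.04]
214 77 radius err -0.0013 plane off 0.0007
slopes deg [1.  0.2] 0.0008 arc [-179. -140.  147.  134.  125.  110.   93.   78.   63.]
spout near tip 25 [ 0.4522 -0.0775  0.2434] [ 0.4443 -0.0825  0.2361] [ 0.4583 -0.0727  0.2494]
lever [ 0.61760266 -0.25086691  0.10301616]
```

View pics/end.png

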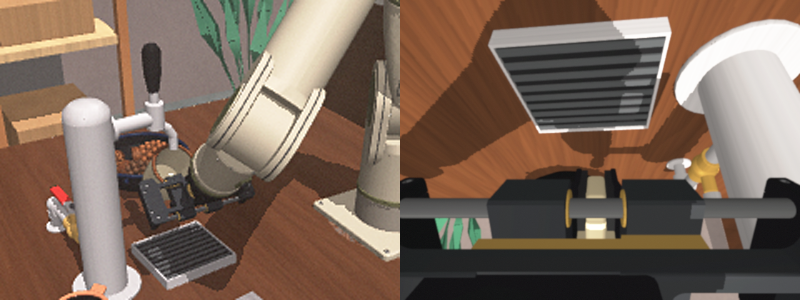

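The left panel shows the mouth at (172,165) under the spout at (175,140), the tap handle upright and the lever along the pipe. The mug is tilted 45°, with about 31 mm between mouth and tip and the contact forces showing only the mug's weight. Handing in.

```bash
python3 -c "
from bench import r
print(r.close_job())"
```

```text
the job is handed in; nothing more can be done
None
```

The job is handed in, with no verdict returned. The valve lever is along the pipe, and the cream mug is held tilted about 45° with its mouth about 31 mm below the spout tip and centred to about 2 mm. The tap handle is still upright, and I saw no sign that the blue mug, jug or bowl had moved.

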